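# Clear the rack reader and hold a tube rack in its corner

### The arm

A 7-joint arm with a two-finger parallel gripper is mounted at the origin on the work surface. World frame = base frame: x ahead of the robot, y to its left, z up, the work surface at z = 0. Lengths are in m, angles in rad, forces in N, time in s.
With the tool pointing down it reaches from about 0.425 to 0.95 m from the base axis. Payload 4.7 kg.
Tool frame: the origin (TCP) lies midway between the tips of the shut fingers; the grasp point (between the pads) lies 19 mm behind it; z points along the fingers, y is the line along which they close (so a half turn about z gives the same grasp; the last joint's range is limited). The gripper opens to 85 mm and grips with 20 to 120 N. Pads are 22 mm wide; open, the fingers measure 114 mm over their backs; the gripper's body (76 mm by 85 mm) begins 54 mm behind the grasp point. The pads swing forward as they close: fully open they stand 13 mm farther back than shut.
Start: joints at [-1.327, 0.469, -0.049, 1.532, 0.024, 1.141, -0.082], TCP at [0.182, 0.65, 0.2] pointing down, gripper open.
Joint ranges: [-2.59, 2.59], [-0.33, 1.99], [-1.39, 1.29], [0.1, 2.45], [-1.04, 4.18], [0.21, 1.99], [-2.66, 2.66]. Speed limits (rad/s): [2.57, 2.57, 3.14, 3.14, 3.14, 3.14, 3.14].

### API

Orientations are given as a rotation vector (axis times angle).
In Python, from station import telemetry, vision, job_done gives the robot as it stands.
- The arm moves only by the tool step_arm, never from a script. Its argument "commands" is a list of rows, each a list of 3 entries, a list of its own where there are three numbers: the shift along the tool's x, y, z in m, then the turn, a rotation vector about the tool's x, y, z in degrees, then the finger opening in m, from 0 to 0.0854. A call has 1 to 20 rows; each row is the pose to reach, as a shift and turn from the pose commanded when the call began, along the tool's axes at that moment; what a row does not reach only later rows make up. A row lasts 1/10 s, in which the tool goes at most 50 mm and 8.59 degrees, less where a joint would pass 70% of its speed; a pose out of reach is approached as far as the arm can. A call with a gripper value outside its range is refused whole. The fingers move at their own pace and stop on an object; the grip force is fixed at half the most. Time passes only in rows, so rows that repeat a pose let the fingers close. It gives the time, the measured TCP pose, the force, the opening and the grip force at its end, in the units of the state.
- telemetry.get_obs(): the state, without advancing time (a new reading comes with each control period).
- vision.get_image(name): name is "side" or "top" or "wrist"; returns a dict with "pixels" (480x640x3 uint8, blue, green, red), "z_map" (480x640 float32, m along the optical axis (not along the pixel's ray), 0 where there is no reading), "mtx" (3x3 intrinsics, pixels), "R" (3x3) and "t" (3): a world point X has camera coordinates R X + t; the wrist camera has in their place "T_tool_cam" (4x4, takes a point from camera to tool coordinates, whose origin is the TCP and whose axes are the flange's). Camera axes: x right, y down, z forward; pixel columns grow to the right and rows downward; lengths in m; the calibration is good to about 2 mm. A picture is of the moment at which its call begins: read the wrist's pose just before it.
- job_done(): hands the job in; it is judged then, once.
The state is a dict: "time": time; "joints": joint angles; "joint_vel": joint speeds; "joint_torque": joint torques, N m; "eef_pos": TCP position; "tcp_rot": TCP orientation; "wrist_force": force on the tool from outside, world axes, zero at the start; "wrist_torque": the same for the moment, N m; "gripper_width": finger opening in m; "grip_force": force on a finger pad.
Only numpy, scipy, OpenCV 4.12 (cv2) and the standard library are available. Lean on these libraries where they do the work, as an engineer would, in place of code of your own. Each camera call takes 0.05 s, during which the arm holds its last target. There are 200 camera calls.

### The job

A small blue dewar has been left standing on the glass of the rack reader: lift it off by its bail, keeping it upright, and set it down standing wholly on the round orange-yellow mat, then let go of it. Then put the white rack with the purple-capped tubes flat on the reader's glass and press it firmly into the corner, square and up against both stop rails at once with its orange-marked corner in the corner of the rails, and finish while you are still holding it pressed against both rails for the scan. Keep the rack level, drop nothing, and leave the other things on the bench where they are.

Things in the scene. Friction and masses are not known exactly. Their poses are not given: they have to be found in the camera images.
- reader: rack reader: a white box with a dark glass deck, 170 (its x) x 230 (its y) x 60 mm high, heavy and fixed to the bench. Origin at the centre of its underside; z up; the flat deck lies at z = 60 mm and carries two low stop rails, along its +x edge and its +y edge. Deck and rails are smooth and slippery (friction about 0.2) and rigid.
- long_rail: aluminium stop rail on the deck, 8 mm thick, 134 mm long along the reader's y, standing 8 mm above the deck. Its stop face looks to the reader's -x and lies at x = +55 mm of the reader. It reaches from y = -49 to +85 mm of the reader. Origin at the centre of its underside.
- short_rail: aluminium stop rail on the deck, 8 mm thick, 90 mm long along the reader's x, standing 8 mm above the deck. Its stop face looks to the reader's -y and lies at y = +85 mm of the reader. It reaches from x = -35 to +55 mm of the reader. Origin at the centre of its underside.
- corner (a point): inside corner where the two stop faces meet the deck; at (55, 85, 60) mm in the reader's frame, axes as the reader's. An orange square on the deck outside the rails marks this corner.
- mat: round orange-yellow cold-proof mat, 150 mm across, 4 mm thick, fixed to the bench. Origin at the centre of its underside.
- dewar: small blue dewar with a pale stopper, 90 mm across, 138 mm high to the top of the stopper, about 0.5 kg, at first standing on the reader's deck. Origin at the centre of its underside, z up. A stiff upright bail rises from two lugs on its sides at y = +-50 mm.
- bail: the dewar's bail, rigid on the dewar: a steel rod arch in the dewar's y-z plane with a red grip at the top, 13 mm wide across the dewar's x, 62 mm long along its y and 14 mm high. Same origin and axes as the dewar. Free space of 39 mm lies between the underside of the grip and the stopper.
- bail_grip (a point): centre of the red grip of the bail, 184 mm above the dewar's underside; axes as the dewar's (the grip runs along y).
- rack: white tube rack with 24 purple-capped tubes fixed in it (3 x 8), about 0.22 kg: a foot 54 (x) x 124 (y) x 8 mm high, above it a body 50 (x) x 120 (y) up to 38 mm, caps up to 48 mm. Origin at the centre of its underside, z up. Its +x +y corner is marked orange. Lying home its axes are those of the reader.
- rack_a1 (a point): the orange-marked corner of the rack's foot, at its underside: (27, 62, 0) mm in the rack's frame.
- sample_bottle: bystander: white plastic bottle, 42 mm across, 75 mm high. Origin under its centre.
- beaker: bystander: glass beaker, 68 mm across, 85 mm high. Origin under its centre.
- empty_rack: bystander: green rack without tubes, 54 x 124 x 38 mm, long axis y. Origin under its centre.
- tip_box: bystander: blue tip box with clear lid, 88 x 124 x 67 mm. Origin under its centre.
- decapper: bystander: grey hand decapper lying flat, about 132 x 24 x 25 mm, long axis x. Origin under the centre of its handle.
- film_box: bystander: cardboard box, 75 x 115 x 60 mm. Origin under its centre.
Not all that is in view belongs to the job. Leave any pink or red look-alike of the rack alone.

How it is judged:
By the outcome, as a careful person would: the job done as asked, in the order asked, and still so for the second after the job is handed in, while the arm keeps its last pose, push and grip.
It also fails if it takes over 64 s, if anything falls off the work surface, if the arm or the gripper's body presses on something with over 40 N, if the wrist force passes 120 N, or if a joint passes its speed limit or range.

## Working session

There is one attempt and no reset: what is moved stays moved. The work goes in short steps, Python scripts to look and compute and a tool call to move; the robot and the scene stay as the last step left them, time stands still between calls to the robot, and variables do not carry over. Pictures are saved under pics/ and viewed, at most 10 in all, crops included, and the job is handed in when it is done.

Besides the shell and the picture viewer there is one more tool, called after "Request:" as name(argument=value, ...) on one line, values as JSON. step_arm: Moves the arm, as the interface text tells. Its arguments: {"type":"object","properties":{"commands":{"type":"array"}},"required":["commands"]}

```bash
mkdir -p pics; python3 - <<'E'
from station import telemetry, vision
import cv2,numpy as np
o=telemetry.get_obs();print({k:np.round(v,3).tolist() for k,v in o.items()})
a=vision.get_image("side");b=vision.get_image("top")
for n,i in (("side",a),("top",b)):
    cv2.imwrite(f"pics/{n}0.png",i["pixels"]); np.savez(f"{n}0.npz",**i); print(n,i["mtx"].round(1).tolist(),i["R"].round(3).tolist(),i["t"].round(3).tolist())
E
ls
```

```text
{'time': 0.0, 'joints': [-1.327, 0.469, -0.049, 1.534, 0.024, 1.141, -0.082], 'joint_vel': [-0.0, -0.001, -0.001, -0.0, -0.0, 0.001, 0.0], 'joint_torque': [0.0, -51.03, -0.047, -23.772, 0.01, 0.008, 0.0], 'eef_pos': [0.182, 0.649, 0.198], 'tcp_rot': [-0.427, -3.112, 0.003], 'wrist_force': [-0.103, -0.068, 0.348], 'wrist_torque': [0.039, -0.017, -0.01], 'grip_force': 0.0, 'gripper_width': 0.086}
side [[531.8, 0.0, 308.8], [0.0, 531.8, 230.8], [0.0, 0.0, 1.0]] [[-0.976, -0.218, 0.007], [-0.158, 0.685, -0.711], [0.15, -0.695, -0.703]] [0.519, 0.202, 1.517]
top [[508.8, 0.0, 314.5], [0.0, 508.8, 243.9], [0.0, 0.0, 1.0]] [[0.083, -0.997, 0.003], [-0.976, -0.082, -0.202], [0.201, 0.014, -0.979]] [-0.053, 0.565, 1.331]
pics
side0.npz
top0.npz
```

View pics/side0.png

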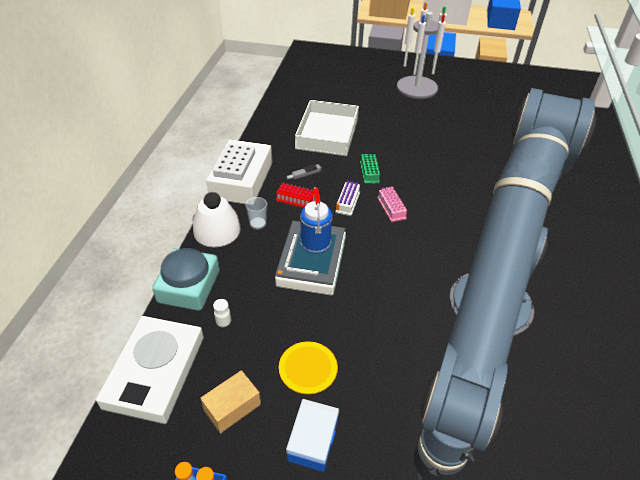

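View pics/top0.png

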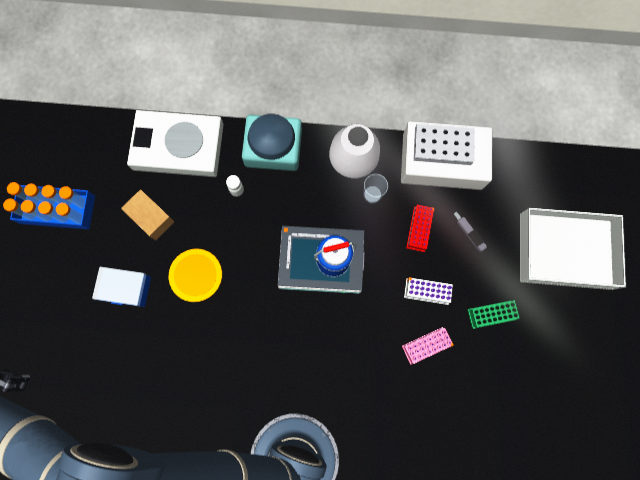

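The rack candidates in the top view are white with purple caps at (429,291), pink at (428,345) and red at (420,228). The white one fits the description. The reader is at (321,260) with its orange mark at (285,229), the dewar's red grip is at (337,246), and the mat is at (195,275). Next I'll measure these and confirm the rack in a crop.

```bash
cat > h.py <<'E'
import numpy as np,cv2
def load(n): return dict(np.load(n))
def cloud(i):
    v,u=np.mgrid[:480,:640]; z=i["z_map"]; K=i["mtx"]
    P=np.stack([(u-K[0,2])/K[0,0]*z,(v-K[1,2])/K[1,1]*z,z],-1)
    return (P-i["t"])@i["R"]
def ray(i,uv,h):
    uv=np.atleast_2d(uv).astype(float);d=np.c_[uv,np.ones(len(uv))]@np.linalg.inv(i["mtx"]).T@i["R"]
    c=-i["R"].T@i["t"]; return c+d*((h-c[2])/d[:,2])[:,None]
def big(m):
    n,l,s,_=cv2.connectedComponentsWithStats(m.astype(np.uint8)); return l==1+np.argmax(s[1:,4])
def rect(P): # centre, sizes, long-axis yaw deg
    (c,s,a)=cv2.minAreaRect((P[:,:2]*1000).astype(np.float32))
    if s[0]<s[1]: s=s[::-1];a+=90
    return np.round(c,1),np.round(s,1),round((a+90)%180-90,2)
E
python3 - <<'E'
from h import *
t=load("top0.npz");P=cloud(t);hsv=cv2.cvtColor(t["pixels"],cv2.COLOR_BGR2HSV);H,S,V=[hsv[...,k] for k in range(3)]
v,u=np.mgrid[:480,:640];Z=P[...,2]
box=lambda a,b,c,d:(u>a)&(u<b)&(v>c)&(v<d)
print("bench z",np.median(Z[320:350,250:350]))
m=big((Z>.05)&(Z<.064)&box(265,380,215,305));print("reader",rect(P[m]),np.median(Z[m]))
m=big((Z>.02)&(Z<.06)&box(395,465,268,312));print("rack",rect(P[m]),np.percentile(Z[m],[5,50,95]))
# rays on mask
m=big((V>90)&box(395,465,268,312));print("rack ray@.038",rect(ray(t,np.argwhere(m)[:,::-1],.038)))
m=big((H>18)&(H<35)&(S>150)&(V>100)&box(150,240,235,315));print("mat",rect(ray(t,np.argwhere(m)[:,::-1],.004)))
m=big(((H<6)|(H>174))&(S>150)&(V>90)&box(300,370,230,290));q=P[m];print("grip",rect(ray(t,np.argwhere(m)[:,::-1],.244)),np.median(q[:,2]),"z95",np.percentile(q[:,2],95))
m=(H>3)&(H<18)&(S>150)&(V>120)
for w,b,h in(("ro",box(275,295,220,240),.06),("ko",box(395,465,268,312),.008)):
    mm=m&b; print(w,mm.sum(),np.argwhere(mm)[:,::-1].mean(0) if mm.any() else 0, ray(t,np.argwhere(mm)[:,::-1],h).mean(0) if mm.any() else 0)
c=cv2.resize(t["pixels"][205:355,395:515],None,fx=4,fy=4,interpolation=cv2.INTER_CUBIC);cv2.imwrite("pics/rk.png",c)
d=t["pixels"][215:305,265:380];d=cv2.resize(d,None,fx=6,fy=6,interpolation=cv2.INTER_CUBIC);cv2.imwrite("pics/rd.png",d)
# side view
s=load("side0.npz");P=cloud(s);hsv=cv2.cvtColor(s["pixels"],cv2.COLOR_BGR2HSV);H,S,V=[hsv[...,k] for k in range(3)];Z=P[...,2]
m=big((Z>.05)&(Z<.064)&box(260,360,210,300));print("reader s",rect(P[m]))
m=big(((H<6)|(H>174))&(S>150)&(V>90)&box(308,325,180,235));print("grip s",rect(P[m]),np.median(P[m][:,2]))
m=big((H>18)&(H<35)&(S>150)&(V>100)&box(270,345,335,400));print("mat s",rect(ray(s,np.argwhere(m)[:,::-1],.004)))
m=big((Z>.02)&(Z<.06)&box(334,362,178,218));print("rack s",rect(P[m]))
E
```

```text
bench z -0.0004646686669473202
reader (array([532. , -27.1]), array([228.7, 169.1]), -88.52) 0.05936283577877674
rack (array([ 472.2, -327.3]), array([121.4,  51.2]), 85.81) [0.03044947 0.03933604 0.05026999]
rack ray@.038 (array([ 468.3, -323.1]), array([127.1,  58.7]), 85.38)
mat (array([462.8, 323.2]), array([149.6, 148.7]), -39.0)
grip (array([526.3, -59.1]), array([60.2, 12.1]), -71.72) 0.2496175046669211 z95 0.2541169033925954
ro 16 [285.5 229.5] [0.60061471 0.07739415 0.06      ]
ko 11 [409.18181818 278.27272727] [ 0.50227787 -0.276035    0.008     ]
reader s (array([531.4, -29.8]), array([238.9, 168.5]), -88.79)
grip s (array([461.2, 330.4]), array([1427.6,   38. ]), -79.36) 0.24878621460292416
mat s (array([462.5, 320.5]), array([150.3, 149.1]), -77.18)
rack s (array([ 471.9, -326.9]), array([129.2,  52.8]), 86.12)
```

View pics/rk.png

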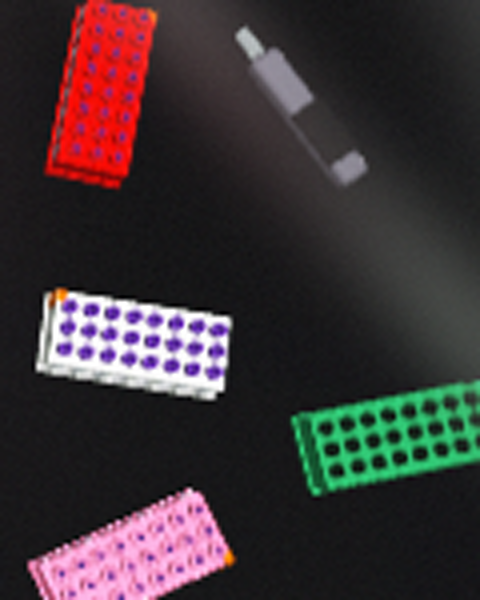

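View pics/rd.png

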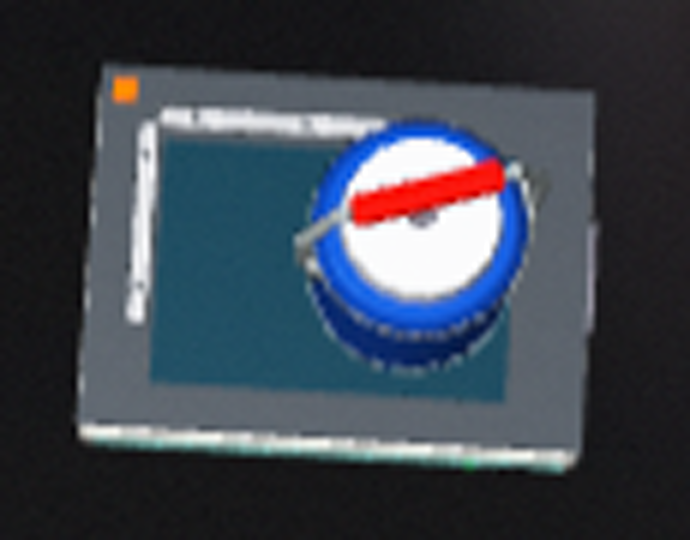

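The crop confirms the rack: white foot, purple caps, orange corner at its +x +y end (top image about (409,278)). The reader's yaw is about +1.5° and the rack's about -4.2°. The dewar's grip is at (526,-59) mm. Next I'll work out the moves.

```bash
cat >> h.py <<'E'
from scipy.spatial.transform import Rotation as R
def go(x,y,z,yaw,o=None):
    """shift (tool mm) and turn (deg) to TCP target; yaw = heading of tool y, tool z down"""
    from station import telemetry
    o=o or telemetry.get_obs();A=R.from_rotvec(o["tcp_rot"]);a=np.radians(yaw)
    Y=np.array([np.cos(a),np.sin(a),0]);Zt=np.array([0,0,-1.]);T=R.from_matrix(np.c_[np.cross(Y,Zt),Y,Zt])
    print((A.inv().apply(np.array([x,y,z])-o["eef_pos"])*1000).round(1),(A.inv()*T).as_rotvec(True).round(2))
E
python3 -c "
from h import *
go(.48,.33,.34,45);go(.526,-.059,.32,18.3)"
```

```text
[-373.4 -227.6 -141. ] [-0.1   0.03 29.37]
[-522.4 -589.8 -120.4] [-9.000e-02  5.000e-02  5.607e+01]
```

Request:
step_arm(commands=[[[-0.093,-0.057,-0.035],[0,0,7],0.085],[[-0.187,-0.114,-0.07],[0,0,15],0.085],[[-0.28,-0.17,-0.105],[0,0,22],0.085],[[-0.373,-0.228,-0.14],[0,0,29],0.085],[[-0.373,-0.228,-0.14],[0,0,29],0.085],[[-0.373,-0.228,-0.14],[0,0,29],0.085],[[-0.373,-0.228,-0.14],[0,0,29],0.085],[[-0.373,-0.228,-0.14],[0,0,29],0.085],[[-0.522,-0.59,-0.12],[0,0,56],0.085],[[-0.522,-0.59,-0.12],[0,0,56],0.085],[[-0.522,-0.59,-0.12],[0,0,56],0.085],[[-0.522,-0.59,-0.12],[0,0,56],0.085],[[-0.522,-0.59,-0.12],[0,0,56],0.085],[[-0.522,-0.59,-0.12],[0,0,56],0.085],[[-0.522,-0.59,-0.12],[0,0,56],0.085],[[-0.522,-0.59,-0.12],[0,0,56],0.085],[[-0.522,-0.59,-0.12],[0,0,56],0.085],[[-0.522,-0.59,-0.12],[0,0,56],0.085],[[-0.522,-0.59,-0.12],[0,0,56],0.085],[[-0.522,-0.59,-0.12],[0,0,56],0.085]])

```text
time: 2.1
eef_pos: [0.5254, -0.0572, 0.3191]
tcp_rot: [-1.835, -2.549, -0.0]
wrist_force: [0.4, -0.2, 0.2]
gripper_width: 0.085
grip_force: 0.0
```

```bash
python3 - <<'E'
from h import *
from station import telemetry,vision
o=telemetry.get_obs();print(o["eef_pos"],o["wrist_force"])
i=vision.get_image("wrist");T=np.array(i["T_tool_cam"]);print(T.round(3).tolist())
B=np.eye(4);B[:3,:3]=R.from_rotvec(o["tcp_rot"]).as_matrix();B[:3,3]=o["eef_pos"];W=np.linalg.inv(B@T)
i["R"]=W[:3,:3];i["t"]=W[:3,3];np.savez("w1.npz",**i);cv2.imwrite("pics/w1.png",i["pixels"])
hsv=cv2.cvtColor(i["pixels"],cv2.COLOR_BGR2HSV);H,S,V=[hsv[...,k] for k in range(3)]
m=big(((H<6)|(H>174))&(S>150)&(V>90));P=cloud(i);print("grip",rect(ray(i,np.argwhere(m)[:,::-1],.251)),rect(P[m]),np.median(P[m][:,2]),m.sum())
Z=P[...,2]
go(.526,-.059,.226,18.3)
E
```

```text
[ 0.52539458 -0.05720358  0.31906807] [ 0.37113031 -0.19236605  0.24083732]
[[0.0, -0.949, -0.314, 0.081], [1.0, 0.001, -0.001, -0.001], [0.001, -0.314, 0.949, -0.174], [0.0, 0.0, 0.0, 1.0]]
grip (array([ 575.5, -144.7]), array([70.8, 39.7]), -7.81) (array([ 614.9, -170.7]), array([423.6, 135. ]), -76.33) 0.03740952341372531 2752
[-2.2 -0.1 93.1] [-0.03 -0.05  0.24]
```

View pics/w1.png

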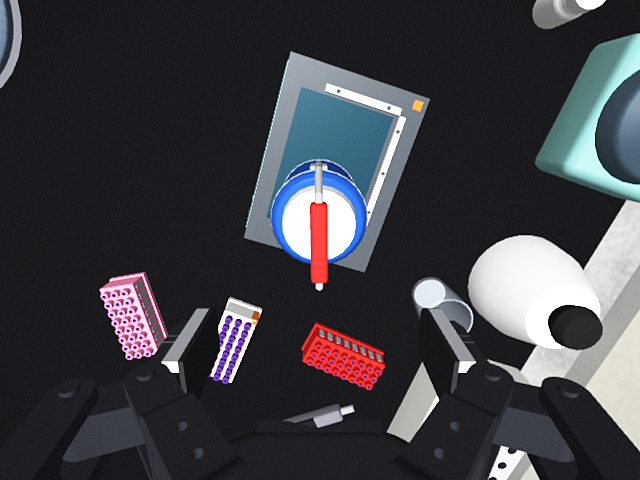

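The wrist view shows the red grip vertical at column ~319, rows 203–283, so it lines up with the tool. The mask picked up the red rack at (343,355). I'll redo it on the grip only.

```bash
python3 - <<'E'
from h import *
i=load("w1.npz")
hsv=cv2.cvtColor(i["pixels"],cv2.COLOR_BGR2HSV);H,S,V=[hsv[...,k] for k in range(3)]
v,u=np.mgrid[:480,:640];b=(u>295)&(u<345)&(v>190)&(v<295)
m=big(((H<6)|(H>174))&(S>150)&(V>90)&b);P=cloud(i);print("grip",rect(ray(i,np.argwhere(m)[:,::-1],.251)),rect(P[m]),np.median(P[m][:,2]))
Z=P[...,2];m=big((Z>.05)&(Z<.064)&(v<290));print("reader",rect(P[m]),np.median(Z[m]))
E
```

```text
grip (array([524.7, -58.6]), array([61.5, 12.8]), -71.04) (array([533.8, -89.2]), array([227.2,  15.4]), -74.25) 0.25028964046713414
reader (array([530.7, -28.4]), array([226.6, 166.4]), -88.52) 0.059883622425944374
```

Request:
step_arm(commands=[[[-0.0015,0,0.03],[0,0,0.5],0.085],[[-0.0015,0,0.06],[0,0,0.5],0.085],[[-0.0015,0,0.085],[0,0,0.5],0.085],[[-0.0015,0,0.093],[0,0,0.5],0.085],[[-0.0015,0,0.093],[0,0,0.5],0.085],[[-0.0015,0,0.093],[0,0,0.5],0.0],[[-0.0015,0,0.093],[0,0,0.5],0.0],[[-0.0015,0,0.093],[0,0,0.5],0.0],[[-0.0015,0,0.093],[0,0,0.5],0.0],[[-0.0015,0,0.093],[0,0,0.5],0.0],[[-0.0015,0,0.093],[0,0,0.5],0.0],[[-0.0015,0,0.093],[0,0,0.5],0.0],[[-0.0015,0,0.093],[0,0,0.5],0.0],[[-0.0015,0,0.093],[0,0,0.5],0.0],[[-0.0015,0,0.093],[0,0,0.5],0.0]])

```text
time: 3.65
eef_pos: [0.526, -0.0602, 0.2264]
tcp_rot: [-1.849, -2.539, 0.0]
wrist_force: [-0.0, 0.3, 0.5]
gripper_width: 0.0001
grip_force: 0.0
```

```bash
python3 -c "
from h import *
go(.525,-.059,.28,18.5);go(.463,.322,.28,60);go(.463,.322,.17,60)"
```

```text
[  1.5  -0.6 -53.6] [-0.   -0.   -0.63]
[383.1  57.3 -53.5] [ -0.    -0.   -42.13]
[383.1  57.3  56.5] [ -0.    -0.   -42.13]
```

The fingers shut on nothing, so I'll look before moving.

```bash
python3 - <<'E'
from h import *
from station import telemetry,vision
o=telemetry.get_obs();print(o["gripper_width"],o["grip_force"])
a=vision.get_image("wrist")["pixels"];s=vision.get_image("side")["pixels"];t=vision.get_image("top")["pixels"]
f=lambda x,h:cv2.resize(x,(400,h))
cv2.imwrite("pics/m.png",np.vstack([np.hstack([f(a,300),f(s[170:320,220:420],300)]),np.hstack([f(t[195:315,255:415],300),f(a[200:440,160:480],300)])]))
E
```

```text
0.0001449991237156236 0.0
```

View pics/m.png

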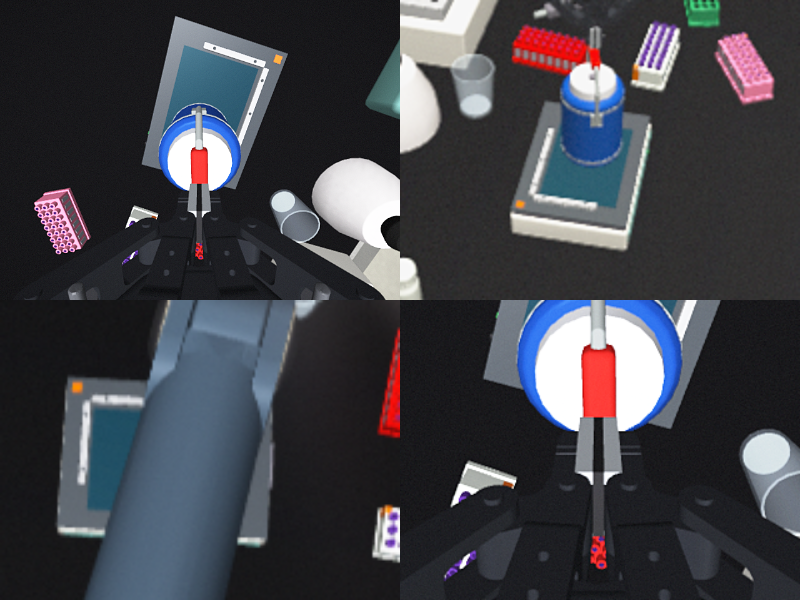

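```bash
python3 - <<'E'
from h import *
from station import telemetry,vision
o=telemetry.get_obs()
i=vision.get_image("wrist");T=i["T_tool_cam"]
W=np.linalg.inv(T);i["R"]=W[:3,:3];i["t"]=W[:3,3];P=cloud(i)*1000
for v in (240,270,285,295,300,305,312,320,330,345):
    print(v,[ (u,P[v,u].round(0).astype(int).tolist(),i["pixels"][v,u].tolist()) for u in (306,312,319,326,332)])
c=cv2.resize(i["pixels"][220:420,240:400],None,fx=3.6,fy=3,interpolation=cv2.INTER_CUBIC);cv2.imwrite("pics/m2.png",c)
print(i["mtx"].round(1).tolist(),o["joints"],o["wrist_torque"])
E
```

```text
240 [(306, [29, -7, -16], [32, 33, 159]), (312, [31, -4, -20], [35, 36, 204]), (319, [31, -1, -21], [4, 10, 191]), (326, [31, 3, -22], [26, 32, 192]), (332, [15, 7, 28], [243, 237, 244])]
270 [(306, [16, -7, -21], [0, 0, 199]), (312, [17, -4, -24], [60, 63, 254]), (319, [17, -1, -24], [59, 63, 254]), (326, [17, 3, -25], [59, 62, 254]), (332, [17, 6, -23], [76, 74, 178])]
285 [(306, [8, -7, -21], [127, 123, 217]), (312, [10, -4, -24], [63, 68, 254]), (319, [10, -1, -25], [61, 66, 254]), (326, [10, 3, -25], [57, 60, 254]), (332, [9, 6, -22], [75, 73, 185])]
295 [(306, [10, -6, -36], [153, 147, 141]), (312, [10, -4, -36], [156, 151, 139]), (319, [10, -1, -36], [30, 29, 20]), (326, [11, 2, -38], [156, 150, 139]), (332, [11, 5, -37], [145, 139, 129])]
300 [(306, [11, -6, -42], [151, 143, 140]), (312, [11, -3, -41], [151, 144, 137]), (319, [11, -1, -42], [31, 29, 30]), (326, [11, 2, -41], [153, 145, 141]), (332, [11, 5, -42], [148, 142, 136])]
305 [(306, [10, -6, -45], [154, 147, 142]), (312, [10, -3, -45], [148, 140, 139]), (319, [11, -1, -46], [23, 23, 23]), (326, [11, 2, -46], [152, 147
[... 297 characters left out ...]
-3, -57], [152, 146, 142]), (319, [11, -1, -58], [25, 26, 27]), (326, [10, 2, -56], [148, 142, 138]), (332, [11, 4, -57], [153, 147, 142])]
330 [(306, [11, -5, -64], [149, 143, 140]), (312, [11, -3, -65], [155, 150, 145]), (319, [11, -1, -64], [26, 24, 26]), (326, [11, 2, -64], [152, 143, 138]), (332, [10, 4, -63], [147, 143, 139])]
345 [(306, [11, -5, -73], [35, 32, 29]), (312, [7, -3, -68], [225, 217, 212]), (319, [8, -1, -69], [77, 72, 74]), (326, [12, 2, -74], [1, 0, 0]), (332, [12, 4, -75], [32, 29, 30])]
[[351.0, 0.0, 318.3], [0.0, 351.0, 241.1], [0.0, 0.0, 1.0]] [-0.43975122  0.21953079  0.56464234  1.8694027  -0.13193746  1.08952444
  0.48723339] [-0.00049988  0.01016382 -0.01144102]
```

View pics/m2.png

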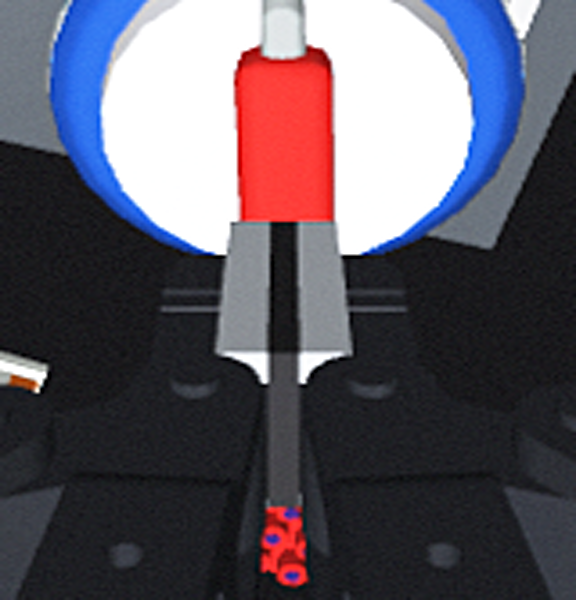

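The crop shows the fingers shut just above the red grip: tips at row ~292, which is tool z ≈ -32 mm, while the grip top is at -25 mm. So the real fingertips sit about 32 mm behind the stated TCP. I'll check this against the open-finger picture.

```bash
python3 - <<'E'
from h import *
from station import telemetry,vision
o=telemetry.get_obs()
T=vision.get_image("wrist")["T_tool_cam"]
i=load("w1.npz");W=np.linalg.inv(T);i["R"]=W[:3,:3];i["t"]=W[:3,3];P=cloud(i)*1000
for u in (190,198,204,440,448,436): print(u,[(v,P[v,u].round(0).astype(int).tolist()) for v in (300,305,308,312,316,325,340,355)])
E
```

```text
190 [(300, [-180, -202, 318]), (305, [-188, -203, 319]), (308, [-194, -204, 319]), (312, [-200, -204, 317]), (316, [-208, -205, 318]), (325, [11, -48, -61]), (340, [11, -45, -71]), (355, [9, -43, -76])]
198 [(300, [-181, -190, 321]), (305, [-190, -191, 321]), (308, [-195, -192, 321]), (312, [11, -48, -51]), (316, [11, -47, -55]), (325, [11, -45, -61]), (340, [9, -43, -68]), (355, [4, -43, -70])]
204 [(300, [-180, -181, 320]), (305, [-189, -181, 319]), (308, [-195, -183, 322]), (312, [11, -46, -51]), (316, [11, -45, -54]), (325, [10, -43, -60]), (340, [5, -43, -62]), (355, [0, -43, -64])]
440 [(300, [-136, 158, 237]), (305, [-185, 188, 313]), (308, [-187, 186, 308]), (312, [10, 47, -51]), (316, [11, 46, -55]), (325, [11, 44, -61]), (340, [10, 42, -69]), (355, [5, 41, -71])]
448 [(300, [-135, 168, 236]), (305, [-177, 194, 299]), (308, [-179, 192, 292]), (312, [-184, 192, 290]), (316, [-186, 190, 282]), (325, [10, 47, -60]), (340, [11, 44, -71]), (355, [9, 42, -76])]
436 [(300, [-139, 155, 242]), (305, [-186, 183, 315]), (308, [-189, 182, 311]), (312, [12, 45, -53]), (316, [11, 45, -54]), (325, [11, 43, -61]), (340, [7, 42, -65]), (355, [2, 42, -66])]
```

Request:
step_arm(commands=[[[0,0,0],[0,0,0],0.085],[[0,0,0],[0,0,0],0.085],[[0,0,0],[0,0,0],0.085],[[0,0,0],[0,0,0],0.085],[[0,0,0],[0,0,0],0.085],[[0,0,0],[0,0,0],0.085],[[0,0,0],[0,0,0],0.085],[[0,0,0],[0,0,0],0.085],[[0.0015,0,0.015],[0,0,-0.6],0.085],[[0.0015,0,0.032],[0,0,-0.6],0.085],[[0.0015,0,0.032],[0,0,-0.6],0.085],[[0.0015,0,0.032],[0,0,-0.6],0.0],[[0.0015,0,0.032],[0,0,-0.6],0.0],[[0.0015,0,0.032],[0,0,-0.6],0.0],[[0.0015,0,0.032],[0,0,-0.6],0.0],[[0.0015,0,0.032],[0,0,-0.6],0.0],[[0.0015,0,0.032],[0,0,-0.6],0.0],[[0.0015,0,0.032],[0,0,-0.6],0.0],[[0.0015,0,0.032],[0,0,-0.6],0.0],[[0.0015,0,0.032],[0,0,-0.6],0.0]])

```text
time: 5.9
eef_pos: [0.5261, -0.0588, 0.195]
tcp_rot: [1.835, 2.548, 0.001]
wrist_force: [0.8, 0.5, 4.8]
gripper_width: 0.012
grip_force: 60.9
```

```bash
python3 -c "
from h import *
go(.525,-.059,.24,18.3);go(.463,.322,.24,60);go(.463,.322,.14,60)"
```

```text
[  0.1  -1.1 -45. ] [0.07 0.02 0.17]
[381.1  60.8 -45.1] [ 6.000e-02  4.000e-02 -4.153e+01]
[381.2  60.7  54.9] [ 6.000e-02  4.000e-02 -4.153e+01]
```

Request:
step_arm(commands=[[[0,0,-0.005],[0,0,0],0.0],[[0,0,-0.012],[0,0,0],0.0],[[0,0,-0.022],[0,0,0],0.0],[[0,0,-0.034],[0,0,0],0.0],[[0,0,-0.043],[0,0,0],0.0],[[0,0,-0.05],[0,0,0],0.0],[[0,0,-0.05],[0,0,0],0.0]])

```text
time: 6.6
eef_pos: [0.5264, -0.0589, 0.2459]
tcp_rot: [1.835, 2.548, 0.003]
wrist_force: [0.2, -0.8, -6.1]
gripper_width: 0.0119
grip_force: 59.5
```

```bash
python3 -c "
from h import *
go(.53,.13,.245,40);go(.463,.322,.245,60)"
```

```text
[178.   63.3   0.9] [  0.14   0.06 -21.53]
[381.3  60.5   0.8] [  0.13   0.08 -41.53]
```

Request:
step_arm(commands=[[[0.007,0.002,0],[0,0,-1],0.0],[[0.02,0.007,0],[0,0,-2.5],0.0],[[0.04,0.014,0],[0,0,-5],0.0],[[0.065,0.023,0],[0,0,-8],0.0],[[0.09,0.032,0],[0,0,-11],0.0],[[0.117,0.042,0],[0,0,-14],0.0],[[0.147,0.052,0],[0,0,-18],0.0],[[0.178,0.06,0],[0,0,-21],0.0],[[0.208,0.062,0],[0,0,-24],0.0],[[0.238,0.062,0],[0,0,-27],0.0],[[0.268,0.062,0],[0,0,-30],0.0],[[0.297,0.061,0],[0,0,-33],0.0],[[0.323,0.061,0],[0,0,-36],0.0],[[0.345,0.061,0],[0,0,-38.5],0.0],[[0.362,0.061,0],[0,0,-40],0.0],[[0.374,0.061,0],[0,0,-41],0.0],[[0.38,0.061,0],[0,0,-41.5],0.0],[[0.381,0.061,0],[0,0,-41.5],0.0],[[0.381,0.061,0],[0,0,-41.5],0.0],[[0.381,0.061,0],[0,0,-41.5],0.0]])

```text
time: 8.6
eef_pos: [0.4634, 0.3206, 0.2446]
tcp_rot: [0.817, 3.033, -0.001]
wrist_force: [-0.1, -0.1, -6.3]
gripper_width: 0.0119
grip_force: 59.5
```

```bash
python3 - <<'E'
from h import *
from station import telemetry,vision
go(.463,.322,.140,60)
s=vision.get_image("side");P=cloud(s);hsv=cv2.cvtColor(s["pixels"],cv2.COLOR_BGR2HSV);H,S,V=[hsv[...,k] for k in range(3)]
v,u=np.mgrid[:480,:640]
m=big((H>100)&(H<125)&(S>140)&(V>60)&(u>230)&(u<400)&(v>220)&(v<390))
q=P[m];print("dewar z range",np.percentile(q[:,2],[1,99]),"xy mid",(q[:,:2].min(0)+q[:,:2].max(0))/2, np.argwhere(m).mean(0))
c=s["pixels"][220:400,220:400];cv2.imwrite("pics/c.png",cv2.resize(c,None,fx=3,fy=3))
E
```

```text
[  1.1   1.  104.6] [-0.02  0.03 -0.16]
dewar z range [0.12376604 0.21347988] xy mid [0.40793773 0.67209561] [341.57217848 306.66404199]
```

View pics/c.png

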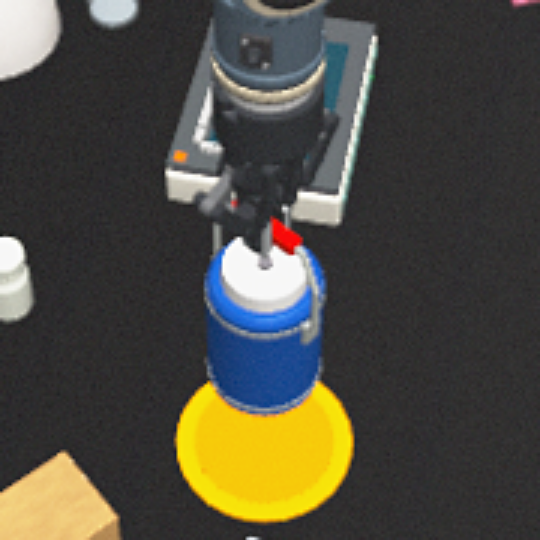

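The crop shows the dewar hanging upright over the yellow mat, which is centred at (265,445) in the crop. Now I'll lower it.

Request:
step_arm(commands=[[[0.001,0.001,0.01],[0,0,0],0.0],[[0.001,0.001,0.03],[0,0,0],0.0],[[0.001,0.001,0.055],[0,0,0],0.0],[[0.001,0.001,0.078],[0,0,0],0.0],[[0.001,0.001,0.092],[0,0,0],0.0],[[0.001,0.001,0.098],[0,0,0],0.0],[[0.001,0.001,0.101],[0,0,0],0.0],[[0.001,0.001,0.103],[0,0,0],0.0],[[0.001,0.001,0.104],[0,0,0],0.0],[[0.001,0.001,0.105],[0,0,0],0.0],[[0.001,0.001,0.105],[0,0,0],0.0],[[0.001,0.001,0.105],[0,0,0],0.0]])

```text
time: 9.85
eef_pos: [0.4625, 0.3234, 0.1398]
tcp_rot: [0.814, 3.034, 0.001]
wrist_force: [-0.3, -0.4, -5.8]
gripper_width: 0.0117
grip_force: 59.5
```

Request:
step_arm(commands=[[[0,0,0.001],[0,0,0],0.0],[[0,0,0.002],[0,0,0],0.0],[[0,0,0.002],[0,0,0],0.0]])

```text
time: 10.15
eef_pos: [0.4629, 0.3238, 0.139]
tcp_rot: [0.814, 3.034, 0.003]
wrist_force: [-0.9, -1.2, 4.4]
gripper_width: 0.0121
grip_force: 61.0
```

Request:
step_arm(commands=[[[0,0,-0.0006],[0,0,0],0.0],[[0,0,-0.0006],[0,0,0],0.085],[[0,0,-0.0006],[0,0,0],0.085],[[0,0,-0.0006],[0,0,0],0.085],[[0,0,-0.0006],[0,0,0],0.085],[[0,0,-0.0006],[0,0,0],0.085],[[0,0,-0.0006],[0,0,0],0.085],[[0,0,-0.0006],[0,0,0],0.085],[[0,0,-0.02],[0,0,0],0.085],[[0,0,-0.05],[0,0,0],0.085],[[0,0,-0.09],[0,0,0],0.085],[[0,0,-0.13],[0,0,0],0.085],[[0,0,-0.15],[0,0,0],0.085],[[0,0,-0.15],[0,0,0],0.085]])

```text
time: 11.55
eef_pos: [0.464, 0.3244, 0.2912]
tcp_rot: [0.813, 3.03, 0.01]
wrist_force: [-0.1, -0.9, 0.3]
gripper_width: 0.0852
grip_force: 0.0
```

```bash
python3 - <<'E'
from h import *
from station import telemetry,vision
go(.53,0,.28,20);go(.472,-.327,.25,-4.2)
s=vision.get_image("side");P=cloud(s);hsv=cv2.cvtColor(s["pixels"],cv2.COLOR_BGR2HSV);H,S,V=[hsv[...,k] for k in range(3)]
v,u=np.mgrid[:480,:640]
b=(P[...,0]>.36)&(P[...,0]<.57)&(P[...,1]>.21)&(P[...,1]<.43)
st=b&(P[...,2]>.125)&(P[...,2]<.15);print("stopper",P[st].mean(0),rect(P[st]))
t=b&(P[...,2]>.01)&(P[...,2]<.15);print(rect(P[t]))
E
```

```text
[-219.5 -247.9    9.9] [ 4.300e-01 -2.000e-02  3.996e+01]
[-332.9 -560.2   38. ] [ 0.43 -0.11 64.16]
stopper [0.46505932 0.33450912 0.13701239] (array([464.1, 329.6]), array([86.3, 76.8]), 7.1)
(array([447.5, 339.8]), array([122.2, 115.1]), -69.91)
```

Request:
step_arm(commands=[[[-0.055,-0.062,0.003],[0,0,7],0.085],[[-0.11,-0.124,0.006],[0,0,15],0.085],[[-0.165,-0.186,0.008],[0,0,23],0.085],[[-0.22,-0.248,0.01],[0.4,0,31],0.085],[[-0.22,-0.248,0.01],[0.4,0,40],0.085],[[-0.22,-0.248,0.01],[0.4,0,40],0.085],[[-0.22,-0.248,0.01],[0.4,0,40],0.085],[[-0.25,-0.33,0.02],[0.4,0,46],0.085],[[-0.28,-0.41,0.03],[0.4,0,52],0.085],[[-0.31,-0.48,0.035],[0.4,0,58],0.085],[[-0.333,-0.56,0.038],[0.4,0,64],0.085],[[-0.333,-0.56,0.038],[0.4,0,64],0.085],[[-0.333,-0.56,0.038],[0.4,0,64],0.085],[[-0.333,-0.56,0.038],[0.4,0,64],0.085],[[-0.333,-0.56,0.038],[0.4,0,64],0.085]])

```text
time: 13.1
eef_pos: [0.4663, -0.3333, 0.2476]
tcp_rot: [-2.306, -2.128, 0.017]
wrist_force: [-0.0, 0.8, 0.7]
gripper_width: 0.0847
grip_force: 0.0
```

```bash
cat >> h.py <<'E'
def wrist(name):
    from station import telemetry,vision
    o=telemetry.get_obs();i=vision.get_image("wrist")
    B=np.eye(4);B[:3,:3]=R.from_rotvec(o["tcp_rot"]).as_matrix();B[:3,3]=o["eef_pos"];W=np.linalg.inv(B@i["T_tool_cam"])
    i["R"]=W[:3,:3];i["t"]=W[:3,3];cv2.imwrite(f"pics/{name}.png",i["pixels"]);np.savez(name+".npz",**i);return i
E
python3 - <<'E'
from h import *
from station import telemetry,vision
print(telemetry.get_obs()["eef_pos"])
i=wrist("w2");P=cloud(i)
b=(abs(P[...,0]-.472)<.06)&(abs(P[...,1]+.327)<.09)
for lo,hi in((.028,.055),(.028,.041)):
    m=big(b&(P[...,2]>lo)&(P[...,2]<hi));print("rack",rect(P[m]),m.sum(),np.argwhere(m)[:,::-1].mean(0))
hsv=cv2.cvtColor(i["pixels"],cv2.COLOR_BGR2HSV);H,S,V=[hsv[...,k] for k in range(3)]
m=b&(H>118)&(H<150)&(S>90)&(P[...,2]>.035)
print("caps",rect(P[m]),m.sum())
m=b&(H>118)&(H<150)&(S>90);print("caps ray .048",rect(ray(i,np.argwhere(big(cv2.dilate(m.astype(np.uint8),np.ones((9,9)))))[:,::-1],.048)))
go(.472,-.327,.06,-4.2)
s=vision.get_image("side")
# top check
t=vision.get_image("top");cv2.imwrite("pics/t2.png",t["pixels"])
E
```

```text
[ 0.46627783 -0.33326817  0.24758471]
rack (array([ 470.3, -329.5]), array([119.7,  51. ]), 85.62) 4853 [324.62311972 193.01504224]
rack (array([ 470.3, -329.5]), array([119.7,  51. ]), 85.62) 2761 [324.64505614 190.391887  ]
caps (array([ 467.5, -324.2]), array([123.9,  85.1]), -63.86) 1703
caps ray .048 (array([ 469.5, -330.5]), array([121.3,  60.8]), 85.68)
[  4.1   5.6 187.5] [-0.54  0.2  -0.17]
```

```bash
python3 -c "
from h import *
go(.4705,-.3285,-.022,-4.4)"
```

```text
[ -1.    2.7 269.9] [-0.46  0.11  0.4 ]
```

Request:
step_arm(commands=[[[0.0,0.003,0.04],[-0.5,0.1,0.4],0.085],[[-0.001,0.003,0.085],[-0.5,0.1,0.4],0.085],[[-0.001,0.003,0.13],[-0.5,0.1,0.4],0.085],[[-0.001,0.003,0.17],[-0.5,0.1,0.4],0.085],[[-0.001,0.003,0.2],[-0.5,0.1,0.4],0.085],[[-0.001,0.003,0.22],[-0.5,0.1,0.4],0.085],[[-0.001,0.003,0.235],[-0.5,0.1,0.4],0.085],[[-0.001,0.003,0.235],[-0.5,0.1,0.4],0.085],[[-0.001,0.003,0.235],[-0.5,0.1,0.4],0.085]])

```text
time: 14.15
eef_pos: [0.4727, -0.3297, 0.0149]
tcp_rot: [2.301, 2.133, 0.002]
wrist_force: [0.1, 0.6, -0.5]
gripper_width: 0.0851
grip_force: 0.0
```

```bash
python3 - <<'E'
from h import *
from station import telemetry
o=telemetry.get_obs()
i=wrist("w3");P=cloud(i)
b=(abs(P[...,0]-.472)<.04)&(abs(P[...,1]+.327)<.075)
m=big(b&(P[...,2]>.028)&(P[...,2]<.041));print("rack",rect(P[m]),P[m][:,0].min(),P[m][:,0].max())
A=R.from_rotvec(o["tcp_rot"]);print("tool y yaw",np.degrees(np.arctan2(*A.apply([0,1,0])[[1,0]])))
tp=A.inv().apply((P-o["eef_pos"]).reshape(-1,3)).reshape(P.shape)*1000
f=(abs(abs(tp[...,1])-46)<8)&(abs(tp[...,0])<13)&(tp[...,2]<-30)&(tp[...,2]>-80);print("tip tool z",np.percentile(tp[f][:,2],[97,99,100]))
# body edges in tool y
q=tp[m];print("rack edges tool y",np.percentile(q[:,1],[1,99]))
go(.4705,-.3285,-.023,-4.4)
E
```

```text
rack (array([ 470.8, -330. ]), array([120.8,  50.8]), 85.65) 0.4416084454669455 0.5005470966583507
tool y yaw -4.363215506947766
tip tool z [-47.3865966  -45.48725376 -43.85645904]
rack edges tool y [-26.5702155   22.63227764]
[ 1.5 -2.7 38.4] [0.27 0.13 0.02]
```

Request:
step_arm(commands=[[[0.001,-0.002,0.02],[0.2,0.1,0],0.085],[[0.001,-0.002,0.038],[0.2,0.1,0],0.085],[[0.001,-0.002,0.038],[0.2,0.1,0],0.085],[[0.001,-0.002,0.038],[0.2,0.1,0],0.0],[[0.001,-0.002,0.038],[0.2,0.1,0],0.0],[[0.001,-0.002,0.038],[0.2,0.1,0],0.0],[[0.001,-0.002,0.038],[0.2,0.1,0],0.0],[[0.001,-0.002,0.038],[0.2,0.1,0],0.0],[[0.001,-0.002,0.038],[0.2,0.1,0],0.0]])

```text
time: 15.1
eef_pos: [0.4714, -0.3299, -0.022]
tcp_rot: [2.304, 2.132, 0.001]
wrist_force: [0.4, -0.5, 8.0]
gripper_width: 0.0487
grip_force: 63.9
```

```bash
python3 - <<'E'
from h import *
from station import telemetry
o=telemetry.get_obs();i=wrist("w4");P=cloud(i)
A=R.from_rotvec(o["tcp_rot"]);tp=A.inv().apply((P-o["eef_pos"]).reshape(-1,3)).reshape(P.shape)*1000
f=(abs(abs(tp[...,1])-31)<5)&(abs(tp[...,0])<13)&(tp[...,2]<-25)&(tp[...,2]>-80);print("tip tool z",np.percentile(tp[f][:,2],[95,99,100]))
b=(abs(P[...,0]-.472)<.06)&(abs(P[...,1]+.327)<.09)
m=big(b&(P[...,2]>.028)&(P[...,2]<.041)&(abs(tp[...,1])<30));print("rack",rect(P[m]),rect(tp[m]/1000),"yx range",np.percentile(tp[m],[1,99],axis=0))
go(.4705,-.3285,.1,-4.4);go(.55,-.09,.12,1.5)
E
```

```text
tip tool z [-43.76533322 -40.37811268 -36.95487274]
rack (array([ 472., -319.]), array([98.2, 60. ]), 86.48) (array([10.8, -0. ]), array([98.2, 60. ]), -0.91) yx range [[-34.65071583 -26.64295551 -62.71927901]
 [ 59.52012412  26.71429849 -51.78582784]]
[   1.2   -0.6 -122. ] [ 0.14  0.06 -0.03]
[ 245.1   60.2 -142.1] [ 0.13  0.06 -5.93]
```

Request:
step_arm(commands=[[[0,0,-0.01],[0,0,0],0.0],[[0,0,-0.03],[0,0,0],0.0],[[0,0,-0.06],[0,0,0],0.0],[[0,0,-0.09],[0,0,0],0.0],[[0,0,-0.115],[0,0,0],0.0],[[0,0,-0.125],[0,0,0],0.0],[[0,0,-0.125],[0,0,0],0.0]])

```text
time: 15.85
eef_pos: [0.4708, -0.3292, 0.1026]
tcp_rot: [2.304, 2.133, 0.001]
wrist_force: [-0.4, 0.0, -2.7]
gripper_width: 0.049
grip_force: 63.0
```

```bash
python3 - <<'E'
from h import *
from station import vision
t=vision.get_image("top");P=cloud(t);np.savez("t3.npz",**t)
v,u=np.mgrid[:480,:640];Z=P[...,2];b=(u>265)&(u<380)&(v>215)&(v<305)
m=big((Z>.05)&(Z<.064)&b);print("reader",rect(P[m]),m.sum())
p=t["pixels"].astype(int).min(-1)
m=b&(p>185)&(P[...,0]>.47)&(u<345)&(Z>.055);print("rails",m.sum())
n,l,s,c=cv2.connectedComponentsWithStats(m.astype(np.uint8))
for k in range(1,n):
    if s[k,4]>15: print(s[k],rect(ray(t,np.argwhere(l==k)[:,::-1],.068)))
go(.545,-.02,.1,1.5)
E
```

```text
reader (array([532.1, -26.6]), array([228.4, 168.7]), -87.88) 4519
rails 199
[298 233  18   4  42] (array([589.5,  18.5]), array([46.5,  6.2]), -89.7)
[317 234  17   4  44] (array([590.6, -31.8]), array([44. ,  6.9]), -89.38)
[286 236   5  33  85] (array([537.6,  63.4]), array([88.2,  7.4]), 1.58)
[313.4  51.    1.4] [-0.02 -0.03 -5.91]
```

Request:
step_arm(commands=[[[0.01,0.002,0],[0,0,0],0.0],[[0.03,0.005,0],[0,0,-0.5],0.0],[[0.06,0.01,0],[0,0,-1],0.0],[[0.095,0.016,0],[0,0,-2],0.0],[[0.13,0.022,0.001],[0,0,-2.5],0.0],[[0.165,0.028,0.001],[0,0,-3],0.0],[[0.2,0.034,0.001],[0,0,-4],0.0],[[0.235,0.04,0.001],[0,0,-5],0.0],[[0.265,0.045,0.001],[0,0,-5.5],0.0],[[0.29,0.048,0.001],[0,0,-6],0.0],[[0.305,0.05,0.001],[0,0,-6],0.0],[[0.313,0.051,0.001],[0,0,-6],0.0],[[0.313,0.051,0.001],[0,0,-6],0.0],[[0.313,0.051,0.001],[0,0,-6],0.0]])

```text
time: 17.3
eef_pos: [0.5447, -0.0223, 0.1002]
tcp_rot: [-2.193, -2.25, 0.002]
wrist_force: [-0.0, -1.2, -2.8]
gripper_width: 0.049
grip_force: 63.0
```

```bash
python3 - <<'E'
from h import *
from station import telemetry
print(telemetry.get_obs()["wrist_force"])
wrist("w5")
go(.547,-.016,.045,1.6);go(.559,-.004,.038,1.6)
E
```

```text
[-0.01224447 -1.20935077 -2.83188103]
[ 6.7  2.4 55.4] [-0.04  0.04 -0.18]
[18.4 14.7 62.3] [-0.04  0.04 -0.18]
```

View pics/w5.png

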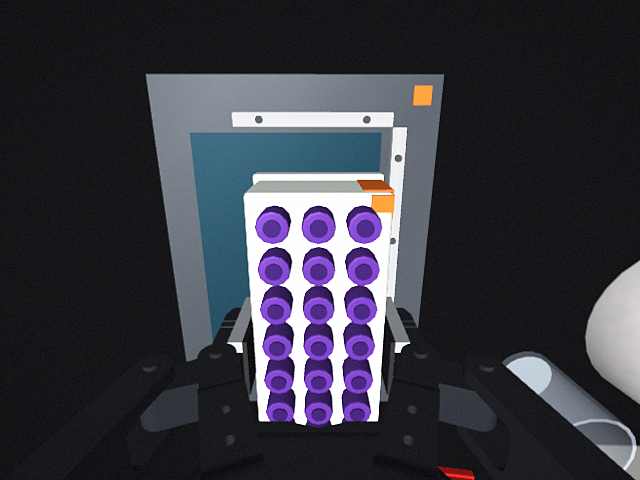

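The wrist view shows the rack level in the fingers, orange corner at (380,195). The short rail's lower edge is at row ~127, the long rail is at column ~398, and the orange mark is at (423,95). I'll fit edge lines in world coordinates.

```bash
python3 - <<'E'
from h import *
from station import telemetry
o=telemetry.get_obs();i=load("w5.npz");g=cv2.cvtColor(i["pixels"],cv2.COLOR_BGR2GRAY).astype(float);g=cv2.GaussianBlur(g,(3,3),0)
def sub(d,k): # subpixel peak
    a,b,c=abs(d[k-1]),abs(d[k]),abs(d[k+1]);return k+.5+.5*(a-c)/(a-2*b+c+1e-9)
def fit(pts,h,ax):
    W=ray(i,pts,h)*1000; 
    p=np.polyfit(W[:,ax],W[:,1-ax],1)
    r=W[:,1-ax]-np.polyval(p,W[:,ax]);k=abs(r)<max(1,2*np.median(abs(r)));p=np.polyfit(W[k,ax],W[k,1-ax],1)
    return np.degrees(np.arctan(p[0])),np.polyval(p,W[:,ax].mean()),W[:,ax].mean(),k.sum(),abs(r).max().round(2)
# short rail: top-of-rail inner edge (strongest fall downwards near row 127)
pts=[]
for u in range(240,388,3):
    d=np.diff(g[118:136,u]);k=int(np.argmin(d[1:-1]))+1;pts.append((u,118+sub(d,k)))
print("short: yaw,y at x",fit(pts,.068,0))
pts=[]
for v in range(135,185,2):
    d=np.diff(g[v,385:402]);k=int(np.argmax(d[1:-1]))+1;pts.append((385+sub(d,k),v))
print("long: slope,x at y",fit(pts,.068,1))
# foot +y end, top edge z=.130 - dark/glass to white rising edge near row 174
zf=o["eef_pos"][2]+.022
pts=[]
for u in range(262,376,3):
    d=np.diff(g[166:182,u]);k=int(np.argmax(d[1:-1]))+1;pts.append((u,166+sub(d,k)))
print("foot end y",fit(pts,zf+.008,0),np.mean(pts,0))
pts=[]
for v in range(205,300,4):
    d=np.diff(g[v,240:262]);k=int(np.argmax(d[1:-1]))+1;pts.append((240+sub(d,k),v))
print("body -x edge",fit(pts,zf+.038,1))
print(o["eef_pos"])
E
```

```text
short: yaw,y at x (np.float64(1.4077166811228643), np.float64(57.261902968582554), np.float64(539.0774254127181), np.int64(50), np.float64(0.02))
long: slope,x at y (np.float64(-1.366678269582418), np.float64(583.730684939919), np.float64(40.53903271758618), np.int64(25), np.float64(0.16))
foot end y (np.float64(1.7011482650039536), np.float64(39.6783827307174), np.float64(542.0651412134732), np.int64(38), np.float64(0.03)) [317.5        173.07946378]
body -x edge (np.float64(-1.4750725528134196), np.float64(518.4107154129352), np.float64(16.062597492360375), np.int64(24), np.float64(0.07))
[ 0.54479894 -0.02268156  0.10037412]
```

Request:
step_arm(commands=[[[0.004,0.002,0.01],[0,0,0.1],0.0],[[0.008,0.004,0.025],[0,0,0.1],0.0],[[0.009,0.005,0.04],[0,0,0.1],0.0],[[0.009,0.005,0.05],[0,0,0.1],0.0],[[0.009,0.005,0.056],[0,0,0.1],0.0],[[0.009,0.005,0.059],[0,0,0.1],0.0],[[0.009,0.005,0.06],[0,0,0.1],0.0],[[0.009,0.005,0.061],[0,0,0.1],0.0],[[0.009,0.005,0.061],[0,0,0.1],0.0]])

```text
time: 18.25
eef_pos: [0.5502, -0.0118, 0.0398]
tcp_rot: [2.193, 2.25, 0.001]
wrist_force: [-0.5, -0.4, -3.3]
gripper_width: 0.049
grip_force: 62.9
```

Request:
step_arm(commands=[[[0,0,0.001],[0,0,0],0.0],[[0,0,0.0015],[0,0,0],0.0],[[0,0,0.002],[0,0,0],0.0],[[0,0,0.002],[0,0,0],0.0]])

```text
time: 18.65
eef_pos: [0.5503, -0.0117, 0.0381]
tcp_rot: [-2.193, -2.25, -0.001]
wrist_force: [-2.1, 1.4, 3.0]
gripper_width: 0.0491
grip_force: 63.4
```

The rack is on the deck, pressing with about 6 N. Now I'll slide it towards the rails.

Request:
step_arm(commands=[[[0.002,0.003,0],[0,0,0],0.0],[[0.004,0.005,0],[0,0,0],0.0],[[0.005,0.007,0],[0,0,0],0.0],[[0.005,0.007,0],[0,0,0],0.0],[[0.005,0.007,0],[0,0,0],0.0]])

```text
time: 19.15
eef_pos: [0.558, -0.0068, 0.038]
tcp_rot: [2.192, 2.249, 0.002]
wrist_force: [-1.2, -1.7, 4.2]
gripper_width: 0.049
grip_force: 63.8
```

Request:
step_arm(commands=[[[0,0.001,0],[0,0,0],0.0],[[0,0.002,0],[0,0,0],0.0],[[0,0.0025,0],[0,0,0],0.0],[[0,0.0025,0],[0,0,0],0.0]])

```text
time: 19.55
eef_pos: [0.5591, -0.0066, 0.0381]
tcp_rot: [-2.192, -2.249, 0.001]
wrist_force: [-4.7, 0.7, 9.3]
gripper_width: 0.0487
grip_force: 64.5
```

Request:
step_arm(commands=[[[0.001,0,0],[0,0,0],0.0],[[0.002,0,0],[0,0,0],0.0],[[0.003,0,0],[0,0,0],0.0],[[0.003,0,0],[0,0,0],0.0]])

```text
time: 19.95
eef_pos: [0.5591, -0.0057, 0.0381]
tcp_rot: [2.193, 2.248, -0.003]
wrist_force: [-4.4, -4.9, 7.3]
gripper_width: 0.0491
grip_force: 64.2
```

```bash
python3 -c "
from station import telemetry as t
o=t.get_obs();print(o['eef_pos'],o['wrist_force'],o['wrist_torque'])"
```

```text
[ 0.55909397 -0.00567046  0.03805041] [-4.372223   -4.88576767  7.31879247] [-0.85686694  0.75979212  0.0748578 ]
```

Request:
step_arm(commands=[[[0.001,0.001,0],[0,0,0],0.0],[[0.002,0.002,0],[0,0,0],0.0],[[0.002,0.002,0],[0,0,0],0.0]])

```text
time: 20.25
eef_pos: [0.559, -0.0056, 0.0381]
tcp_rot: [-2.194, -2.247, 0.009]
wrist_force: [-8.8, -8.2, 12.8]
gripper_width: 0.0493
grip_force: 64.9
```

```bash
python3 - <<'E'
from h import *
from station import telemetry as t
o=t.get_obs();print(o['eef_pos'],o['wrist_force'],o['wrist_torque'])
i=wrist("w6");cv2.imwrite("pics/w6c.png",cv2.resize(i["pixels"][70:290,210:450],None,fx=3,fy=2.7*1.0,interpolation=cv2.INTER_CUBIC))
E
```

```text
[ 0.55900915 -0.00555349  0.03813558] [-8.80303777 -8.19744802 12.81027856] [-1.46059265  1.67890326  0.2504763 ]
```

View pics/w6c.png

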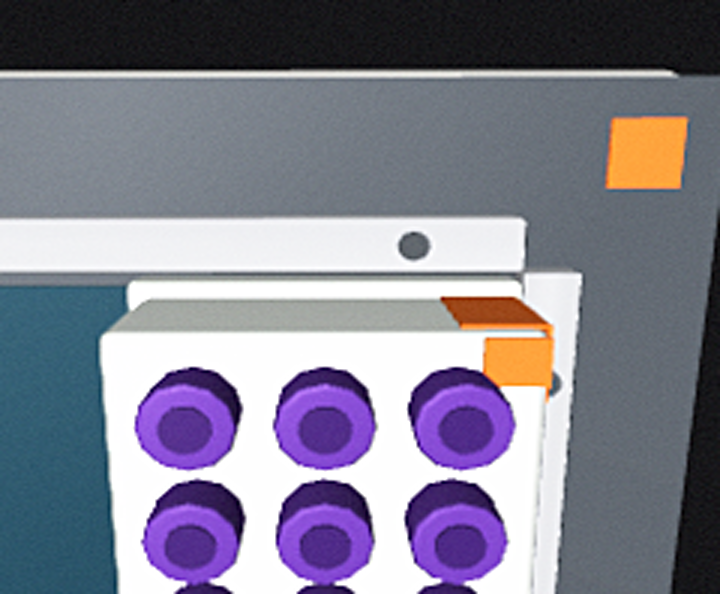

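The crop shows the foot's end along the short rail with a thin dark line between them, and the orange corner in the rail corner. I'll measure that gap and the squareness with edge fits.

```bash
cat > e.py <<'E'
from h import *
def edges(name):
    i=load(name+".npz");g=cv2.cvtColor(i["pixels"],cv2.COLOR_BGR2GRAY).astype(float)
    s,f=[],[]
    for u in range(258,380,3):
        c=g[150:185,u];d=np.diff(c);k=int(np.argmin(d[:25]));s.append((u,150+k+.5));j=k+1+int(np.argmax(d[k+1:k+8]));f.append((u,150+j+.5))
    S=ray(i,s,.068)*1000;F=ray(i,f,.068)*1000
    ps=np.polyfit(S[:,0],S[:,1],1);pf=np.polyfit(F[:,0],F[:,1],1)
    print("short yaw",np.degrees(ps[0]),"foot yaw",np.degrees(pf[0]),"gap y mm",[round(np.polyval(ps,x)-np.polyval(pf,x),2) for x in (535,560,580)])
    print(g[160:180,320].astype(int).tolist())
    for v in (190,205,220,240,260): print(v,g[v,380:408].astype(int).tolist())
    b=[]
    for v in range(200,300,4):
        d=np.diff(g[v,235:270]);b.append((235+int(np.argmax(d))+.5,v))
    B=ray(i,b,.098)*1000;pb=np.polyfit(B[:,1],B[:,0],1);print("body -x edge yaw",-np.degrees(pb[0]),"x at y16",np.polyval(pb,16))
if __name__=="__main__":
    import sys;edges(sys.argv[1])
E
python3 e.py w6
```

```text
short yaw 1.9124250702260959 foot yaw 1.9776331161407568 gap y mm [np.float64(1.21), np.float64(1.18), np.float64(1.16)]
[242, 240, 243, 240, 241, 242, 242, 244, 247, 249, 191, 81, 142, 157, 231, 255, 255, 255, 255, 255]
190 [159, 156, 158, 158, 160, 157, 157, 160, 155, 161, 158, 153, 153, 175, 219, 245, 239, 239, 238, 237, 239, 239, 175, 91, 101, 107, 106, 106]
205 [177, 180, 180, 182, 180, 178, 179, 180, 177, 181, 178, 177, 177, 185, 234, 244, 239, 238, 237, 239, 236, 156, 96, 104, 106, 104, 105, 103]
220 [192, 255, 255, 255, 254, 254, 254, 255, 255, 252, 230, 212, 245, 242, 238, 238, 238, 239, 240, 225, 102, 99, 103, 107, 110, 102, 108, 108]
240 [254, 254, 254, 254, 254, 254, 255, 255, 251, 226, 189, 244, 239, 236, 235, 238, 239, 245, 245, 89, 98, 104, 109, 105, 105, 102, 105, 101]
260 [254, 254, 254, 254, 254, 255, 255, 246, 225, 210, 242, 238, 236, 237, 238, 242, 232, 96, 95, 100, 106, 101, 107, 105, 104, 105, 106, 103]
body -x edge yaw 1.5330467257715348 x at y16 533.169930614739
```

Request:
step_arm(commands=[[[0,0,-0.001],[0,0,0],0.0],[[0.001,0,-0.002],[0,0,0],0.0],[[0.002,0,-0.002],[0,0,0],0.0],[[0.003,0,-0.002],[0,0,0],0.0],[[0.003,0,-0.002],[0,0,0],0.0]])

```text
time: 20.8
eef_pos: [0.559, -0.0042, 0.0386]
tcp_rot: [2.193, 2.246, -0.012]
wrist_force: [-3.7, -11.2, -0.4]
gripper_width: 0.0488
grip_force: 63.2
```

```bash
cat > st.py <<'E'
from h import *
from station import telemetry as t
import sys
o=t.get_obs();A=R.from_rotvec(o["tcp_rot"]);z=A.apply([0,0,1]);y=A.apply([0,1,0])
print(o["time"],(o['eef_pos']*1000).round(2),"F",o['wrist_force'].round(1),"M",o['wrist_torque'].round(2),"lean x,y deg",np.degrees(z[:2]).round(2),"yaw",np.degrees(np.arctan2(y[1],y[0])).round(2))
wrist(sys.argv[1])
import e;e.edges(sys.argv[1])
E
python3 st.py w7
```

```text
20.8 [558.96  -4.17  38.62] F [ -3.7 -11.2  -0.4] M [-2.4   0.89  0.24] lean x,y deg [-0.23 -0.4 ] yaw 1.36
short yaw 1.7928806777681123 foot yaw 1.6520929140531633 gap y mm [np.float64(0.79), np.float64(0.85), np.float64(0.9)]
[240, 241, 241, 242, 242, 241, 242, 242, 243, 243, 243, 245, 243, 231, 234, 252, 255, 255, 255, 255]
190 [167, 166, 167, 165, 164, 166, 167, 167, 163, 166, 168, 165, 160, 176, 225, 245, 240, 238, 238, 238, 242, 233, 155, 96, 102, 109, 107, 103]
205 [178, 179, 181, 180, 177, 179, 179, 178, 178, 179, 182, 178, 174, 189, 234, 244, 238, 238, 239, 242, 224, 103, 98, 106, 104, 107, 103, 102]
220 [166, 255, 255, 255, 254, 254, 254, 255, 255, 252, 236, 200, 200, 225, 229, 247, 240, 238, 243, 225, 113, 100, 108, 104, 108, 107, 107, 109]
240 [254, 254, 254, 254, 254, 254, 255, 255, 250, 225, 196, 245, 240, 235, 237, 238, 240, 241, 170, 88, 103, 104, 103, 107, 103, 102, 113, 101]
260 [255, 254, 254, 255, 255, 255, 255, 244, 225, 213, 241, 238, 237, 236, 241, 243, 224, 91, 101, 105, 107, 105, 103, 102, 103, 105, 105, 106]
body -x edge yaw 1.3887273845378207 x at y16 533.0853395311015
```

Raising slightly freed the friction. The dark line is gone, and the rack moved to y = -4.2 with -11 N on the short rail. Now I'll level the small lean and firm up the x push.

Request:
step_arm(commands=[[[0,0.001,0],[-0.1,0.2,0],0.0],[[0,0.002,0.0],[-0.2,0.4,0],0.0],[[0.001,0.003,0.0],[-0.3,0.5,0],0.0],[[0.001,0.003,0.0005],[-0.3,0.5,0],0.0],[[0.001,0.003,0.0005],[-0.3,0.5,0],0.0]])

```text
time: 21.35
eef_pos: [0.559, -0.0039, 0.0382]
tcp_rot: [-2.192, -2.244, 0.003]
wrist_force: [-10.9, -12.3, 8.6]
gripper_width: 0.0495
grip_force: 64.3
```

```bash
python3 st.py w8
```

```text
21.35 [558.96  -3.9   38.15] F [-10.9 -12.3   8.6] M [-2.64  2.3   0.36] lean x,y deg [-0.28  0.13] yaw 1.35
short yaw 3.036313413218354 foot yaw 2.7247205283754474 gap y mm [np.float64(0.68), np.float64(0.81), np.float64(0.92)]
[240, 238, 241, 241, 242, 241, 241, 242, 241, 242, 243, 244, 244, 234, 229, 250, 255, 255, 255, 255]
190 [179, 173, 175, 174, 175, 178, 173, 174, 174, 173, 175, 171, 170, 194, 243, 241, 237, 238, 237, 238, 242, 224, 95, 100, 102, 103, 109, 103]
205 [179, 179, 179, 181, 176, 178, 177, 176, 181, 179, 174, 180, 172, 196, 240, 239, 239, 237, 239, 242, 222, 111, 101, 103, 108, 106, 105, 106]
220 [204, 255, 255, 255, 254, 254, 254, 255, 255, 252, 228, 161, 203, 228, 230, 245, 240, 239, 242, 219, 86, 101, 110, 105, 106, 105, 102, 110]
240 [254, 254, 254, 254, 254, 254, 255, 255, 248, 234, 220, 243, 238, 236, 237, 237, 240, 237, 167, 88, 102, 107, 104, 104, 109, 101, 103, 108]
260 [254, 254, 254, 254, 255, 255, 254, 241, 224, 241, 240, 238, 237, 238, 238, 240, 224, 109, 102, 106, 106, 101, 107, 105, 103, 104, 103, 103]
body -x edge yaw 1.4337828402686388 x at y16 533.1355852036593
```

Request:
step_arm(commands=[[[0,0,0],[-0.2,-0.1,0],0.0],[[0.001,0.001,0],[-0.4,-0.1,0],0.0],[[0.001,0.001,0],[-0.5,-0.1,0],0.0],[[0.001,0.001,0],[-0.5,-0.1,0],0.0],[[0.001,0.001,0],[-0.5,-0.1,0],0.0],[[0.001,0.001,0],[-0.5,-0.1,0],0.0],[[0.001,0.001,0],[-0.5,-0.1,0],0.0],[[0.001,0.001,0],[-0.5,-0.1,0],0.0]])

```text
time: 22.2
eef_pos: [0.5592, -0.004, 0.038]
tcp_rot: [2.194, 2.245, 0.002]
wrist_force: [-11.1, -14.6, 8.8]
gripper_width: 0.0492
grip_force: 64.4
```

```bash
python3 st.py w9; python3 - <<'E'
from h import *
from station import vision
s=vision.get_image("side");P=cloud(s)
b=(P[...,0]>.36)&(P[...,0]<.57)&(P[...,1]>.21)&(P[...,1]<.43)
st=b&(P[...,2]>.13)&(P[...,2]<.15);print("stopper",rect(P[st]),np.percentile(P[st][:,2],[50,90]))
hsv=cv2.cvtColor(s["pixels"],cv2.COLOR_BGR2HSV);H,S=hsv[...,0],hsv[...,1]
m=big(b&((H<6)|(H>174))&(S>150));print("grip",P[m].mean(0),np.percentile(P[m][:,2],[5,95]))
E
```

```text
22.2 [559.19  -4.02  38.02] F [-11.1 -14.6   8.8] M [-3.01  2.74  0.47] lean x,y deg [ 0.14 -0.02] yaw 1.32
short yaw 2.496884282256732 foot yaw 1.9638811684705924 gap y mm [np.float64(0.55), np.float64(0.78), np.float64(0.97)]
[240, 241, 240, 239, 242, 242, 242, 242, 243, 241, 243, 243, 244, 233, 232, 252, 255, 255, 255, 255]
190 [166, 166, 167, 167, 166, 167, 167, 164, 165, 166, 168, 162, 157, 187, 243, 242, 240, 237, 237, 239, 241, 223, 106, 94, 107, 108, 107, 103]
205 [180, 179, 179, 180, 178, 178, 176, 180, 177, 179, 179, 179, 175, 194, 241, 240, 238, 237, 239, 241, 223, 115, 99, 107, 106, 105, 104, 106]
220 [198, 255, 255, 255, 254, 254, 254, 255, 255, 252, 229, 165, 201, 229, 239, 244, 238, 240, 242, 215, 92, 104, 102, 106, 105, 108, 108, 107]
240 [254, 254, 254, 254, 254, 254, 255, 255, 248, 230, 204, 244, 239, 237, 237, 237, 239, 240, 183, 92, 103, 106, 105, 104, 102, 106, 102, 110]
260 [254, 254, 254, 254, 254, 255, 254, 242, 227, 242, 240, 237, 236, 237, 237, 243, 220, 87, 99, 102, 104, 104, 99, 103, 103, 104, 100, 100]
body -x edge yaw 1.52017688218373 x at y16 533.0325495233595
stopper (array([463.3, 325.7]), array([78.9, 78.4]), -76.1) [0.14175804 0.14544671]
grip [0.46429904 0.32514357 0.19375552] [0.18751194 0.19822647]
```

The rack is level and square, pressed at about 11 N and 15 N against the two rails. The dewar stands upright at about (464,325) mm, near the mat's centre. Handing in.

```bash
python3 -c "
from station import job_done;print(job_done())"
```

```text
the job is handed in; nothing more can be done
None
```

I've handed the job in: the dewar stands upright on the mat, released, and the rack is flat on the glass, still held pressed into the corner against both rails (about 11 N on the long one, 15 N on the short one), at 22 s on the robot clock.

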